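# Unlatch the dumpling warmer and hold its lid at the vent mark

### The job

Open the latched food warmer for a colleague who is about to check the dumplings: turn the latch knob on its ledge clockwise until it clicks over its detent and stays there, then lift the lid by its round handle until the lid lies in line with the pointer needle of the angle scale at the warmer's far end. Finish while holding the lid still at that angle by its handle, with nothing else propping it up and the knob left clicked over. Do not shift the needle, and leave the other things on the table and on the warmer where they are.

Things in the scene. Friction and masses are not known exactly. Their poses are not given: they have to be found in the camera images.
- warmer: Fixed steel food warmer, 240 deep (its x) x 345 wide (its y -195 to +150) x 110 mm high; place and yaw vary. Origin: on the table under the well's middle. At yaw 0 its front (-x) faces the robot, +y is the robot's left. Along its -y side a flat ledge, 91 mm wide, carries the latch knob near the front and a small jar at the back; the rest is a well covered by the lid.
- latch (a joint): Latch knob angle: 0 latched (start) to 1.3 rad (stop), growing CLOCKWISE seen from above. It turns lightly and stays where left, but from 0.4 to 0.9 a sprung detent (up to about 0.15 N m) pushes it back before 0.65 and onwards after. Clicked over: above 0.8. Under its bar a steel tongue, 60 x 14 mm, points to the warmer's +y at 0 and blocks the lid; clicked over it is clear.
- latch_grip (a point): Point on the knob's vertical axis at gripping height, 158 mm above the table. The grip is a black upright bar, 46 mm long (point x), 14 mm thick (point y: grip across this), from 29 mm below to 14 mm above this point; tongue top 29 mm below it, lid top 37 mm below. The axes turn with the knob; at joint 0 they are parallel to the warmer's.
- lid (a joint): Lid angle: 0 closed (level) to 1.7 rad, growing as it opens. The steel lid, 236 x 238 x 6 mm, about 0.66 kg with its handle (0.46 to 0.93), is hinged along the warmer's +y side; its free -y side swings up. The hinge is almost without friction: the lid falls shut when let go.
- lid_hinge (a point): Point on the lid's hinge line, which is parallel to the warmer's x axis, 118 mm above the table, 140 mm to +y of the warmer's origin. This point lies exactly abreast of handle_grip (the same x in the warmer's frame).
- handle_grip (a point): Gripping point on the lid's handle: a black round bar, diameter 16, 100 mm long, sticking out level from the lid's front edge towards the warmer's -x, parallel to the hinge, 200 mm from it. 67 mm from the lid's edge, 33 mm from the bar's free end; 118 mm above the table when closed, free beneath. Swings with the lid (its axes too) on a 200 mm radius.
- needle (a joint): Angle to which the scale's pointer needle is set, same sense and zero as the lid angle: the lid is at the mark when joint lid = joint needle. Set anew each time between 0.55 and 1.05 rad; held by friction, so do not touch it.
- needle_tip (a point): Free end of the needle, a dark round rod, diameter 6 mm, 185 mm long from the hinge line, with a round clamp 18 mm across on the scale's arc (a 135 mm radius quarter arc). It turns about the lid's hinge line, 143 mm to +x of the warmer's origin, just beyond the far end of the lid.
- jar: Small jar, diameter 40 mm, 60 mm tall, on the ledge's back part; leave alone. Origin under its centre.
- bowl: White bowl, diameter 110 mm, 50 mm high, on the table to the left; leave alone. Origin under its centre.
- rolling_pin: Wooden rolling pin without handles, 320 mm long along its y, diameter 34 mm, lying nearest the robot; leave alone. Origin under its centre.
- spoon: Spoon lying to the right of the warmer; leave alone.
- sauce: Amber bottle, diameter 60 mm, 190 mm tall, to the right; leave alone. Origin under its centre.
- cup: Steel cup, diameter 72 mm, 80 mm high, to the right; leave alone. Origin under its centre.
- spatula: Spatula lying to the left; leave alone.

How it is judged:
On the way, in this order (a step that is already met when the one before it is completed fails the run):
1. the latch knob is clicked over its detent (value of joint latch above 0.8 rad and value of joint lid below 0.15 rad), for 0.2 s.
2. the lid is being lifted by its handle (value of joint lid above 0.25 rad and contact force between the fingers and lid_c1 above 0.5 N), for 0.1 s.
At the end, for the whole second after the job is handed in: The knob is still clicked over (above 0.8 rad), the lid is within 0.08 rad of the needle's angle and still (under 0.1 rad/s), the fingers hold the handle (over 1 N), no other thing touches the lid, and the needle tip is within 12 mm of where it was (value of joint latch above 0.8 rad and angle between the y axis of handle_grip and the y axis of needle_tip, either way round below 0.08 rad and velocity of joint lid between -0.1 and 0.1 rad/s and contact force between the fingers and lid_c1 above 1 N and distance of needle_tip from where it was at the start of the episode below 0.012 m and contact force between lid and jar below 0.2 N and contact force between lid and bowl below 0.2 N and contact force between lid and rolling_pin below 0.2 N and contact force between lid and spoon below 0.2 N and contact force between lid and sauce below 0.2 N and contact force between lid and cup below 0.2 N and contact force between lid and spatula below 0.2 N); the arm keeps its last pose, push and grip.
It fails at once if the needle was shifted (distance of needle_tip from where it was at the start of the episode above 0.012 m).
It fails at once if another thing was moved by more than 4 cm (distance of any of jar, bowl, rolling_pin, spoon, sauce, cup, spatula from where it was at the start of the episode above 0.04 m).
It also fails if it takes over 54 s, if anything falls off the work surface, if the arm or the gripper's body presses on something with over 40 N, if the wrist force passes 120 N, or if a joint passes its speed limit or range.

### The arm

A 6-joint arm with a two-finger parallel gripper is mounted at the origin on the work surface. World frame = base frame: x ahead of the robot, y to its left, z up, the work surface at z = 0. Lengths are in m, angles in rad, forces in N, time in s.
With the tool pointing down it reaches from about 0.275 to 0.875 m from the base axis. Payload 12.5 kg.
Tool frame: the origin (TCP) lies midway between the tips of the shut fingers; the grasp point (between the pads) lies robot.grip_depth behind it (robot.grip_depth is the distance from the TCP to the grasp point, in m); z points along the fingers, y is the direction in which the jaws open and shut (so a half turn about z gives the same grasp; the last joint's range is limited). The gripper opens to 85 mm and grips with 20 to 120 N. Pads are 22 mm wide; open, the fingers measure 114 mm over their backs; the gripper's body (76 mm by 85 mm) begins 54 mm behind the grasp point. The pads swing forward as they close: fully open they stand 13 mm farther back than shut.
Start: joints at [-1.204, 0.351, 1.652, -0, 1.139, -0.085], TCP at [0.24, -0.495, 0.231] pointing down, gripper open.
Joint ranges: [-2.75, 2.75], [-0.79, 2.1], [0.01, 2.65], [-1.57, 4.71], [0.07, 3.14], [-2.87, 2.87]. Speed limits (rad/s): [2.22, 2.22, 2.79, 3.14, 3.14, 3.14].

### API

Orientations are given as a unit quaternion [x, y, z, w].
In Python, from station import robot gives the robot as it stands. The module is installed in compiled form; this text tells all that it offers.
- The arm moves only by the shell command python3 -m creep 'ROWS' [FORCE]. ROWS is JSON, a list of rows, each a list of 7 numbers: the shift along the tool's x, y, z in mm, then the turn, a rotation vector about the tool's x, y, z in rad, then the opening, from 0 (shut) to 1 (fully open). A call has 1 to 12 rows; each row shifts and turns the pose as measured when the row begins, along the tool's axes as they then stand; what a row does not reach is not made up. A row lasts 1/8 s, in which the tool goes at most 62.5 mm and 10.7 degrees, less where a joint would pass 70% of its speed; a pose out of reach is approached as far as the arm can. A call with a gripper value outside its range is refused whole. The fingers move at their own pace and stop on an object; FORCE is the grip in N (left out, the last holds). Time passes only in rows, so rows that do not move let the fingers close. It gives the time, the measured TCP pose, the force and the opening at its end, in the units of the state.
- robot.get_obs(): the state, without advancing time (a new reading comes with each control period).
- robot.snapshot(name): name is "side" or "top" or "wrist"; returns a dict with "img" (480x640x3 uint8, red, green, blue), "fx", "fy", "cx", "cy" (pixels), "rvec" (rotation vector, rad) and "tvec" (3), from world to camera coordinates, as OpenCV has them; the wrist camera has in their place "tool_from_camera" (4x4, takes a point from camera to tool coordinates, whose origin is the TCP and whose axes are the flange's). Camera axes: x right, y down, z forward; pixel columns grow to the right and rows downward; lengths in m; the calibration is good to about 2 mm. A picture is of the moment at which its call begins: read the wrist's pose just before it. There is no depth.
- robot.finish_job(): hands the job in, once; it reports no verdict.
The state is a dict: "t": time; "qpos": joint angles; "qvel": joint speeds; "joint_torque": joint torques, N m; "eef_pos": TCP position; "orientation": TCP orientation; "contact_force": force on the tool from outside, world axes, zero at the start; "ft_torque": the same for the moment, N m; "finger_gap": finger opening in m.
Only numpy, scipy, OpenCV 4.12 (cv2) and the standard library are available. Lean on these libraries where they do the work, as an engineer would, in place of code of your own. Each camera call takes 0.05 s, during which the arm holds its last target. There are 200 camera calls.

## Working session

There is one attempt and no reset: what is moved stays moved. The work goes in short steps, Python scripts to look and compute and a shell command to move; the robot and the scene stay as the last step left them, time stands still between calls to the robot, and variables do not carry over. Pictures are saved under pics/ and viewed, about 8 in all and at most 12, crops included, and the job is handed in when it is done.

```bash
mkdir -p pics; ls; python3 - <<'E'
from station import robot
import cv2,pickle
o=robot.get_obs();print(o,robot.grip_depth)
for n in("top","side"):
    s=robot.snapshot(n);pickle.dump(s,open(n+'.pkl','wb'))
    cv2.imwrite(f'pics/{n}0.png',s['img'][:,:,::-1]);print({k:v for k,v in s.items() if k!='img'})
E
```

```text
pics
{'t': 0.0, 'qpos': array([-1.20357489e+00,  3.51234794e-01,  1.65242347e+00, -3.25098595e-05,
        1.13908117e+00, -8.46151774e-02]), 'qvel': array([ 9.76337704e-04, -4.31292229e-05, -7.30798910e-04, -2.74385580e-04,
       -7.69101864e-05,  1.39502163e-04]), 'joint_torque': array([-2.81368839e-04, -5.06104875e+01, -2.91406578e+01, -1.48497638e-04,
        4.50961277e-03, -5.84410003e-06]), 'eef_pos': array([ 0.24003117, -0.4944962 ,  0.23075944]), 'orientation': array([ 9.74587130e-01,  2.24008029e-01, -9.53646301e-05, -5.65594143e-04]), 'contact_force': array([ 0.26481424, -0.12837502, -0.53706304]), 'ft_torque': array([0.00548881, 0.0004301 , 0.0354774 ]), 'finger_gap': 0.08539509110626567} 0.0187
{'fx': 567.6486590745875, 'fy': 567.6486590745875, 'cx': 317.374961600352, 'cy': 236.91254892244618, 'rvec': array([ 2.10343902, -2.16240662,  0.18714608]), 'tvec': array([-0.00185464,  0.57838084,  1.4058756 ])}
{'fx': 530.2387634938606, 'fy': 530.2387634938606, 'cx': 313.0846797558914, 'cy': 233.66231807993412, 'rvec': array([ 0.59528627, -2.67335739,  1.19400552]), 'tvec': array([0.51866211, 0.27118584, 1.03561981])}
```

View pics/top0.png

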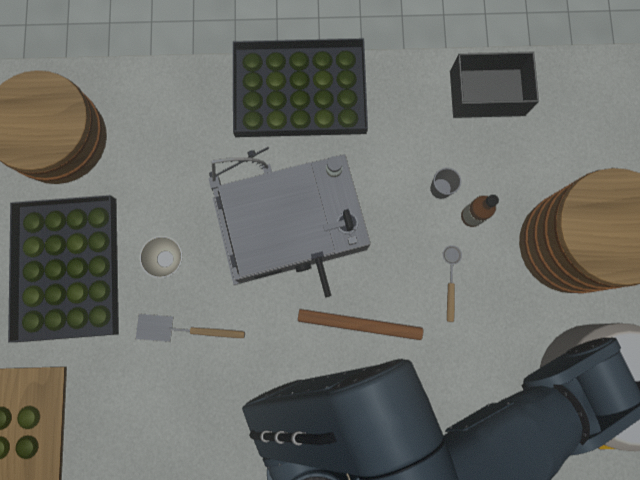

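View pics/side0.png

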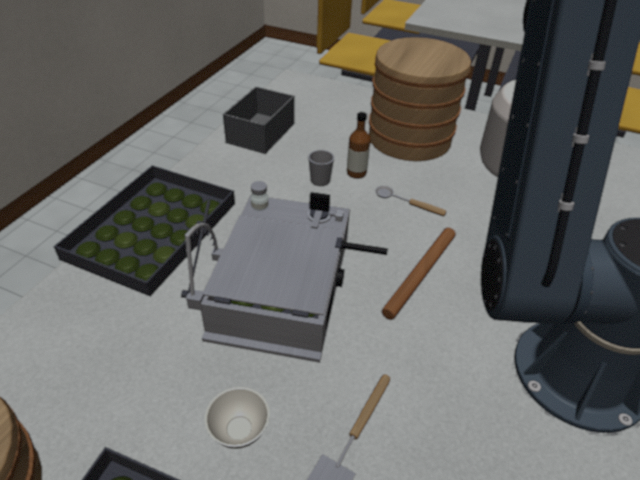

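The top view shows the warmer around (290,215), the handle from (314,255) to (327,295), the knob at (348,220) and the needle at (213,180)–(268,150). The side view shows the knob at (319,205), the handle at (340–386,247) and the arc at (200,260). I'll enlarge both.

```bash
python3 - <<'E'
import cv2
a=cv2.imread('pics/top0.png')[135:305,195:385];cv2.imwrite('pics/topc.png',cv2.resize(a,(760,680)[:2],interpolation=cv2.INTER_CUBIC)[:600])
# crops: top x3 | side x3.
t=cv2.resize(cv2.imread('pics/top0.png')[140:300,200:380],None,fx=3.3333,fy=3.3333,interpolation=cv2.INTER_CUBIC)
s=cv2.resize(cv2.imread('pics/side0.png')[175:325,180:400],None,fx=3.6,fy=4-.4,interpolation=cv2.INTER_CUBIC)
cv2.imwrite('pics/t1.png',t);cv2.imwrite('pics/s1.png',s);print(t.shape,s.shape)
E
```

```text
(533, 600, 3) (540, 792, 3)
```

View pics/t1.png

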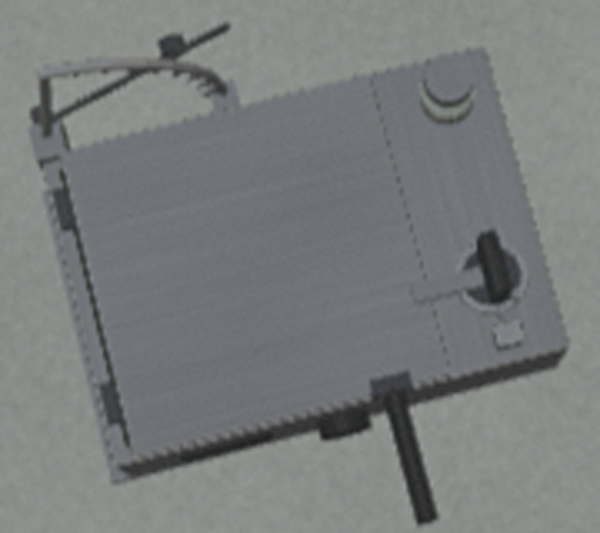

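View pics/s1.png

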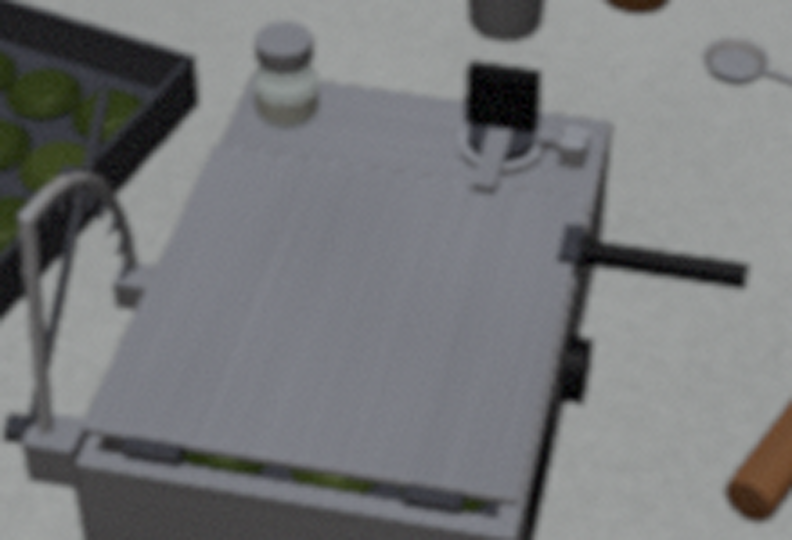

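```bash
cat > h.py <<'E'
import numpy as np,cv2,pickle
from scipy.optimize import least_squares
from scipy.spatial.transform import Rotation as R
C={n:pickle.load(open(n+'.pkl','rb')) for n in('top','side')}
def proj(n,P):
    s=C[n];K=np.array([[s['fx'],0,s['cx']],[0,s['fy'],s['cy']],[0,0,1]])
    return cv2.projectPoints(np.array(P,float).reshape(-1,1,3),s['rvec'],s['tvec'],K,None)[0].reshape(-1,2)
def W(p,q):
    c,s=np.cos(p[2]),np.sin(p[2]);return [p[0]+c*q[0]-s*q[1],p[1]+s*q[0]+c*q[1],q[2]]
E
cat > fit.py <<'E'
from h import *
def px(n,u,v): return (np.array([u,v])/3.33333+[200,140]) if n=='top' else np.array([u,v])/3.6+[180,175]
def nd(t,r): return lambda p:(.143,.140-r*np.cos(p[3]),.118+r*np.sin(p[3]))
k=lambda q:(lambda p:q)
obs=[('top',568,347,k((-.12,-.195,.11))),('top',486,48,k((.12,-.195,.11))),('top',428,520,k((-.218,-.06,.118))),
('side',610,123,k((-.12,-.195,.11))),('side',745,275,k((-.218,-.06,.118))),
('top',228,26,nd(0,.185)),('side',102,90,nd(0,.185)),('top',172,46,nd(0,.135)),
('top',493,268,lambda p:(p[4],p[5],.153)),('side',503,97,lambda p:(p[4],p[5],.153))]
def res(p): return np.concatenate([proj(n,[W(p,f(p))])[0]-px(n,u,v) for n,u,v,f in obs])
f=least_squares(res,[.6,.05,.2,.8,-.07,-.15],loss='soft_l1');print(f.x.round(4));print(res(f.x).reshape(-1,2).round(1))
p=f.x;print('knob',W(p,(p[4],p[5],.158)),'handle',W(p,(-.185,-.06,.118)),'hinge',W(p,(-.185,.14,.118)))
np.save('p.npy',p)
E
python3 fit.py
```

```text
[ 0.6202  0.0688  0.2229  0.6339 -0.0563 -0.15  ]
[[ 0.4 -0. ]
 [-0.1 -1.4]
 [-0.8  0.4]
 [ 0.8 -1.4]
 [ 0.1  0.2]
 [-0.5 -1. ]
 [-0.3  0.4]
 [ 0.8  1.2]
 [-0.6 -0. ]
 [ 0.3 -0.9]]
knob [np.float64(0.5983734891788439), np.float64(-0.089939847765171), 0.158] handle [np.float64(0.45301511489731494), np.float64(-0.030633399414309856), 0.118] hinge [np.float64(0.40880608241588756), np.float64(0.16441931511962354), 0.118]
```

```bash
python3 -m creep '[[0,0,-30,0,0,0,1],[50,-20.8,0,0,0,0,1],[50,-20.8,0,0,0,0,1],[50,-20.8,0,0,0,0,1],[50,-20.8,0,0,0,0,1],[50,-20.8,0,0,0,0,1],[50,-20.8,0,0,0,0,1],[50,-20.8,0,0,0,0,1],[50,-20.8,0,0,0,0,1],[50,-20.8,0,0,0,0,1],[0,0,0,0,0,0.115,1],[0,0,0,0,0,0.115,1]]' 60
cat > go.py <<'E'
# prints shift in tool axes (mm) and rotvec to a target TCP pos/yaw pointing down
from h import *
import sys
from station import robot
def to(x,y,z,yaw):
    o=robot.get_obs();r=R.from_quat(o['orientation'])
    g=R.from_matrix(np.array([[np.cos(yaw),np.sin(yaw),0],[np.sin(yaw),-np.cos(yaw),0],[0,0,-1]]).tolist())
    print('t',o['t'],'pos',o['eef_pos'].round(4),'shift',(1000*r.inv().apply(np.array([x,y,z])-o['eef_pos'])).round(1),'rot',(r.inv()*g).as_rotvec().round(3),'F',o['contact_force'].round(1),'gap',round(o['finger_gap'],4),'q',o['qpos'].round(2))
if __name__=='__main__': to(*map(float,sys.argv[1:5]))
E
python3 go.py .5984 -.0899 .142 .223
python3 - <<'E'
from station import robot
from h import *
o=robot.get_obs();s=robot.snapshot('wrist')
r=R.from_quat(o['orientation']).as_matrix();T=s['tool_from_camera']
print(T.round(3))
img=s['img'][:,:,::-1].copy();p=np.load('p.npy')
K=np.array([[s['fx'],0,s['cx']],[0,s['fy'],s['cy']],[0,0,1]])
def pr(P):
    c=np.linalg.inv(T)@np.append(r.T@(np.array(P)-o['eef_pos']),1);u=K@c[:3];return u[:2]/u[2]
for q in[(p[4],p[5],.172),(p[4]+.023,p[5],.172),(p[4]-.023,p[5],.172),(-.218,-.06,.118),(-.185,-.06,.118),(-.12,-.195,.11)]:
    u=pr(W(p,q));print(u.round());cv2.circle(img,tuple(int(x) for x in u),3,(0,0,255),-1)
cv2.imwrite('pics/w1.png',img)
E
```

```text
t: 1.6
eef_pos: [0.5723, -0.1165, 0.2587]
orientation: [0.994, 0.107, -0.002, -0.003]
contact_force: [-0.0, -0.5, -0.4]
finger_gap: 0.0853
t 1.6 pos [ 0.5723 -0.1165  0.2587] shift [ 31.5 -19.8 116.7] rot [-0.005  0.003 -0.008] F [-0.  -0.5 -0.4] gap 0.0853 q [-0.28  0.39  1.52  0.    1.23  1.07]
[[-0.    -0.961 -0.278  0.071]
 [ 1.    -0.    -0.     0.   ]
 [-0.    -0.278  0.961 -0.143]
 [ 0.     0.     0.     1.   ]]
[289. 200.]
[288. 161.]
[290. 237.]
[197. 376.]
[193. 342.]
[354. 264.]
```

View pics/w1.png

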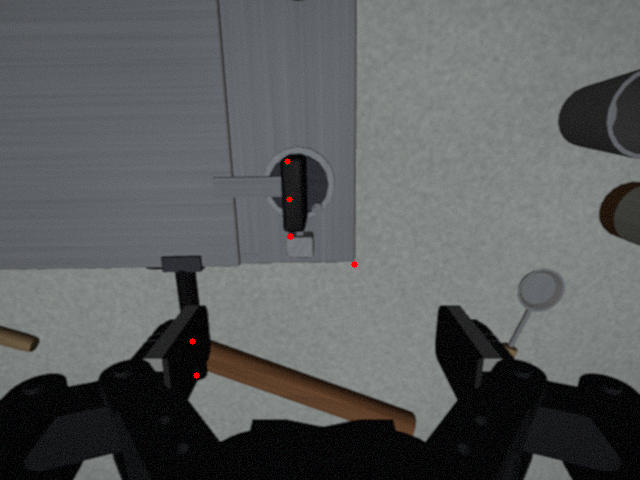

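The wrist view shows the bar's top centred at (294,192) against the predicted (289,200), about 3 mm in tool y and 4 mm in x. The ledge corner matches. I'll correct for that and go down.

```bash
python3 -m creep '[[35,-17,0,0,0,-0.008,1],[0,0,40,0,0,0,1],[0,0,40,0,0,0,1],[0,0,20,0,0,0,1],[0,0,0,0,0,0,1]]'
python3 go.py .6016 -.0919 .142 .223
```

```text
t: 2.28
eef_pos: [0.6029, -0.0918, 0.1552]
orientation: [0.994, 0.112, -0.002, -0.003]
contact_force: [0.3, 0.1, -0.4]
finger_gap: 0.0852
t 2.275 pos [ 0.6029 -0.0918  0.1552] shift [-1.3 -0.1 13.2] rot [-0.006  0.004  0.002] F [ 0.3  0.1 -0.4] gap 0.0852 q [-0.23  0.54  1.56  0.    1.05  1.11]
```

```bash
python3 -m creep '[[-1,0,13,0,0,0,1],[0,0,0,0,0,0,0],[0,0,0,0,0,0,0],[0,0,0,0,0,0,0],[0,0,0,0,0,0,0],[0,0,0,0,0,0,0]]' 40
python3 go.py .6016 -.0919 .142 .223
```

```text
t: 3.02
eef_pos: [0.6028, -0.091, 0.1447]
orientation: [0.994, 0.113, -0.001, -0.003]
contact_force: [-0.5, 1.1, -2.7]
finger_gap: 0.0135
t 3.025 pos [ 0.6028 -0.091   0.1447] shift [-1.3  0.6  2.7] rot [-0.007  0.001  0.004] F [-0.5  1.1 -2.7] gap 0.0135 q [-0.23  0.55  1.57  0.01  1.02  1.11]
```

Gripped (gap 13.5 mm). Next I turn it clockwise.

```bash
python3 -m creep '[[0,0,0,0,0,0.15,0],[0,0,0,0,0,0.15,0],[0,0,0,0,0,0.15,0],[0,0,0,0,0,0.15,0],[0,0,0,0,0,0.15,0],[0,0,0,0,0,0.15,0]]' 40
python3 go.py .6016 -.0919 .142 -.977
```

```text
t: 3.78
eef_pos: [0.6022, -0.0927, 0.1447]
orientation: [0.939, -0.343, -0.002, -0.001]
contact_force: [-1.3, -0.5, -0.4]
finger_gap: 0.0134
t 3.775 pos [ 0.6022 -0.0927  0.1447] shift [-1.  -0.2  2.7] rot [0.001 0.004 0.278] F [-1.3 -0.5 -0.4] gap 0.0134 q [-0.23  0.55  1.57  0.    1.02  2.04]
```

```bash
python3 -m creep '[[0,0,0,0,0,0.15,0],[0,0,0,0,0,0.12,0],[0,0,0,0,0,0,0],[0,0,0,0,0,0,0],[0,0,0,0,0,0,0.6],[0,0,0,0,0,0,1],[0,0,0,0,0,0,1],[0,0,-30,0,0,0,1],[0,0,-50,0,0,0,1],[0,0,-30,0,0,0,1]]' 40
python3 go.py .4530 -.0306 .24 .223
python3 - <<'E'
from station import robot
from h import *
o=robot.get_obs();s=robot.snapshot('wrist')
cv2.imwrite('pics/w2.png',s['img'][:,:,::-1])
E
```

```text
t: 5.03
eef_pos: [0.6015, -0.0932, 0.2556]
orientation: [0.884, -0.467, -0.004, 0.001]
contact_force: [-0.6, 0.0, -0.6]
finger_gap: 0.085
t 5.025 pos [ 0.6015 -0.0932  0.2556] shift [-135.4   87.2   17. ] rot [ 1.000e-03  9.000e-03 -1.194e+00] F [-0.6  0.  -0.6] gap 0.085 q [-0.23  0.44  1.46  0.    1.25  2.31]
```

View pics/w2.png

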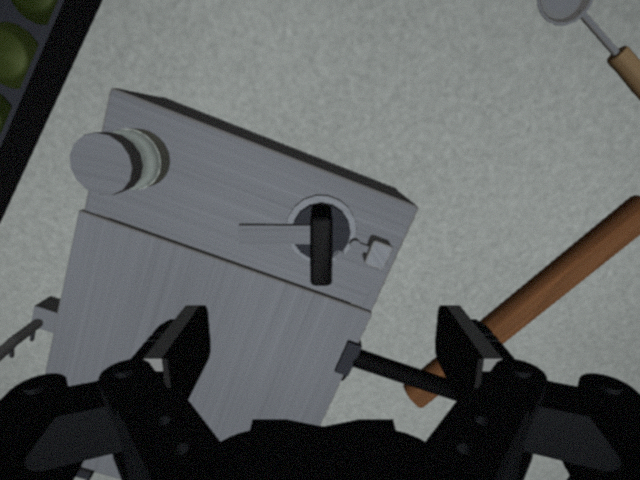

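The bar is vertical in the picture (320,205–283), so it stayed with the tool at about 1.19 rad. The tongue (240–305,233) is now clear of the lid edge. Next, the handle.

```bash
python3 -m creep '[[0,0,0,0,0,-0.17,1],[0,0,0,0,0,-0.17,1],[0,0,0,0,0,-0.17,1],[0,0,0,0,0,-0.17,1],[0,0,0,0,0,-0.17,1],[0,0,0,0,0,-0.17,1],[0,0,0,0,0,-0.17,1],[-44,-31,0,0,0,0,1],[-44,-31,0,0,0,0,1],[-44,-31,0,0,0,0,1],[0,0,0,0,0,0,1]]' 
python3 go.py .4530 -.0306 .0993 .223
python3 - <<'E'
from station import robot
from h import *
o=robot.get_obs();s=robot.snapshot('wrist')
r=R.from_quat(o['orientation']).as_matrix();T=s['tool_from_camera']
img=s['img'][:,:,::-1].copy();p=np.load('p.npy')
K=np.array([[s['fx'],0,s['cx']],[0,s['fy'],s['cy']],[0,0,1]])
def pr(P):
    c=np.linalg.inv(T)@np.append(r.T@(np.array(P)-o['eef_pos']),1);u=K@c[:3];return u[:2]/u[2]
for q in[(-.218,-.06,.118),(-.185,-.06,.118),(-.118,-.06,.118),(-.12,-.195,.11)]:
    u=pr(W(p,q));print(u.round());cv2.circle(img,tuple(int(x) for x in u),2,(0,0,255),-1)
cv2.imwrite('pics/w3.png',img)
E
```

```text
t: 6.45
eef_pos: [0.4466, -0.0364, 0.2583]
orientation: [0.991, 0.131, -0.001, -0.001]
contact_force: [0.2, 0.8, -0.3]
finger_gap: 0.0853
t 6.45 pos [ 0.4466 -0.0364  0.2583] shift [  8.   -3.7 159. ] rot [-0.001  0.002  0.039] F [ 0.2  0.8 -0.3] gap 0.0853 q [-0.19  0.13  1.86  0.    1.15  1.12]
[316. 260.]
[317. 219.]
[320. 126.]
[504. 137.]
```

View pics/w3.png

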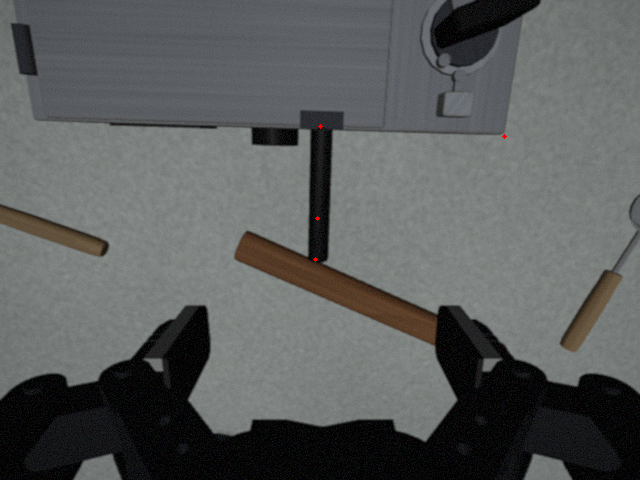

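The projected handle points lie on the bar, to about 1.5 mm, so the model holds. I'll go down and grip.

```bash
python3 -m creep '[[8,-2.5,40,0,0,0.039,1],[0,0,50,0,0,0,1],[0,0,50,0,0,0,1],[0,0,15,0,0,0,1],[0,0,0,0,0,0,1]]' 
python3 go.py .4533 -.0320 .0993 .223
```

```text
t: 7.12
eef_pos: [0.4628, -0.0345, 0.0998]
orientation: [0.994, 0.11, 0.003, 0.001]
contact_force: [-0.3, 0.2, 0.1]
finger_gap: 0.0855
t 7.125 pos [ 0.4628 -0.0345  0.0998] shift [-8.7 -4.5  0.5] rot [ 0.003 -0.007 -0.002] F [-0.3  0.2  0.1] gap 0.0855 q [-0.17  0.39  1.99  0.    0.76  1.17]
```

```bash
python3 -m creep '[[-8,-4,0,0,0,0,1],[0,0,0,0,0,0,0],[0,0,0,0,0,0,0],[0,0,0,0,0,0,0],[0,0,0,0,0,0,0],[0,0,0,0,0,0,0]]' 60
python3 go.py .4533 -.0320 .0993 .223
```

```text
t: 7.88
eef_pos: [0.4554, -0.0311, 0.1026]
orientation: [0.994, 0.11, 0.006, 0.0]
contact_force: [-1.4, -3.0, 0.1]
finger_gap: 0.0139
t 7.875 pos [ 0.4554 -0.0311  0.1026] shift [-2.3  0.5  3.3] rot [ 0.001 -0.011 -0.003] F [-1.4 -3.   0.1] gap 0.0139 q [-0.17  0.37  2.    0.    0.75  1.18]
```

```bash
python3 -m creep '[[0,-1,-20,0,0,0,0],[0,-3,-20,0,0,0,0],[0,-5,-19,0,0,0,0],[0,-7,-19,0,0,0,0],[0,0,0,0,0,0,0]]' 50
cat > ang.py <<'E'
from h import *
from station import robot
o=robot.get_obs();p=np.load('p.npy');r=R.from_quat(o['orientation'])
g=o['eef_pos']-r.apply([0,0,robot.grip_depth]);h=np.array(W(p,(-.185,.14,.118)))
d=g-h;y=-np.sin(p[2])*d[0]+np.cos(p[2])*d[1]
print('t',o['t'],'r',np.hypot(y,d[2]),'ang',np.arctan2(d[2],-y),'needle',p[3],'xw',np.cos(p[2])*d[0]+np.sin(p[2])*d[1],'F',o['contact_force'].round(1),'gap',o['finger_gap'],'rot',r.as_rotvec().round(3))
t=p[3];print('shift needed',1000*r.inv().apply(np.array(W(p,(-.185,.14-.2*np.cos(t),.118+.2*np.sin(t))))-g))
E
python3 ang.py
```

```text
t: 8.5
eef_pos: [0.4518, -0.0165, 0.1817]
orientation: [0.994, 0.111, 0.006, 0.002]
contact_force: [0.6, 0.8, -4.8]
finger_gap: 0.0142
t 8.5 r 0.20332415178430088 ang 0.4171764422972427 needle 0.6339071102867757 xw 0.001731924015687239 F [ 0.6  0.8 -4.8] gap 0.014200418966325968 rot [3.118 0.348 0.02 ]
shift needed [ -1.29617117 -24.5485319  -36.22692005]
```

```bash
python3 -m creep '[[0,-9,-17,0,0,0,0],[0,-10,-16,0,0,0,0],[0,-4,-5,0,0,0,0],[0,0,0,0,0,0,0],[0,0,0,0,0,0,0]]' 50
python3 ang.py
python3 - <<'E'
from station import robot
import cv2,pickle
s=robot.snapshot('side');pickle.dump(s,open('side2.pkl','wb'))
cv2.imwrite('pics/s2.png',cv2.resize(s['img'][130:310,180:400,::-1],None,fx=3.333,fy=3.333,interpolation=cv2.INTER_CUBIC))
E
```

```text
t: 9.12
eef_pos: [0.4476, 0.0015, 0.218]
orientation: [0.994, 0.112, 0.007, 0.007]
contact_force: [1.7, -3.0, -2.2]
finger_gap: 0.014
t 9.125 r 0.20500534571142742 ang 0.6171955244233516 needle 0.6339071102867757 xw 0.001584323328974388 F [ 1.7 -3.  -2.2] gap 0.014030505729418856 rot [3.109 0.349 0.022]
shift needed [-1.58026834 -6.04240398  0.07788151]
```

View pics/s2.png

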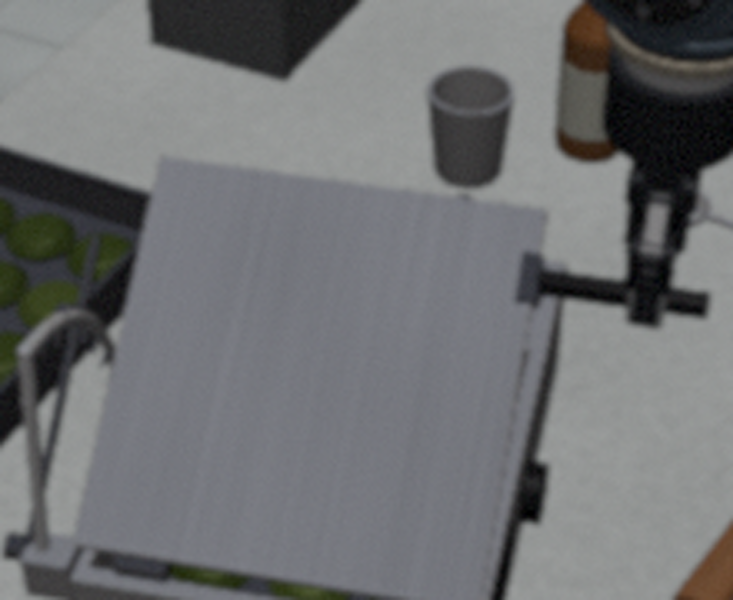

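```bash
python3 - <<'E'
from h import *
p=np.load('p.npy')
px=lambda u,v:np.array([u,v])/3.3333+[180,130]
def pt(x,r,t,n=0): return W(p,(x,.14-r*np.cos(t)+n*np.sin(t),.118+r*np.sin(t)+n*np.cos(t)))
def f1(o,x0):
    f=least_squares(lambda a:np.concatenate([proj('side',[pt(x,rr or a[1],a[0],n)])[0]-px(u,v) for u,v,x,rr,n in o]),x0);print(f.x.round(3),f.fun.round(1))
f1([(706,303,-.218,.2,0)],[.6,.2])
f1([(162,157,.118,None,.003),(547,210,-.118,None,.003)],[.6,.24])
f1([(162,157,.118,None,.003),(547,210,-.118,None,.003),(706,303,-.218,.2,0)],[.6,.24])
f1([(94,238,.143,.185,0)],[.6,.2])
E
```

```text
[0.612 0.2  ] [0.2 0. ]
[0.55  0.244] [ 0.1 -0.4 -0.1  0.3]
[0.572 0.243] [-0.8 -0.5 -0.3  0.3  0.   1.2]
[0.613 0.2  ] [ 0.5 -0.5]
```

```bash
python3 -m creep '[[0,-4,-5,0,0,0,0],[0,0,0,0,0,0,0],[0,0,0,0,0,0,0],[0,0,0,0,0,0,0]]' 60
python3 ang.py
python3 - <<'E'
from station import robot
import cv2
a=robot.snapshot('side')['img'][140:300,190:390,::-1]
b=robot.snapshot('top')['img'][130:310,200:380,::-1]
cv2.imwrite('pics/s3.png',cv2.resize(a,None,fx=4,fy=4-.25,interpolation=cv2.INTER_CUBIC))
cv2.imwrite('pics/t3.png',cv2.resize(b,None,fx=3.3333,fy=3.3333,interpolation=cv2.INTER_CUBIC))
E
```

```text
t: 9.68
eef_pos: [0.447, 0.004, 0.2219]
orientation: [0.994, 0.112, 0.007, 0.008]
contact_force: [1.8, -3.6, -2.4]
finger_gap: 0.0139
t 9.675 r 0.20517386126960763 ang 0.64036559815805 needle 0.6339071102867757 xw 0.0015717118436813435 F [ 1.8 -3.6 -2.4] gap 0.013936973127882286 rot [3.106 0.349 0.021]
shift needed [-1.61516271 -3.45212831  4.05275429]
```

View pics/t3.png

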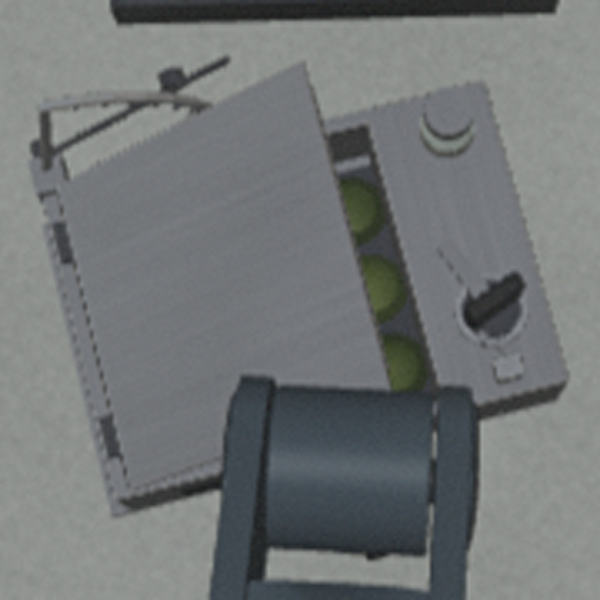

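View pics/s3.png

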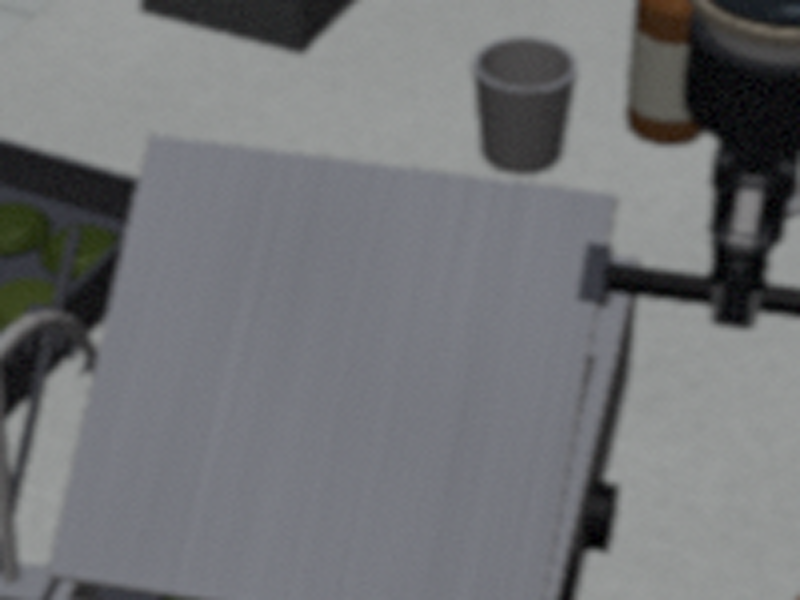

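```bash
python3 - <<'E'
from h import *
p=np.load('p.npy')
pt=lambda x,r,t,n=.003: W(p,(x,.14-r*np.cos(t)+n*np.sin(t),.118+r*np.sin(t)+n*np.cos(t)))
T=np.array([304,62])/3.3333+[200,130];S1=np.array([150,135])/[4,3.75]+[190,140];S2=np.array([616,198])/[4,3.75]+[190,140]
for r in(None,.238,.241,.244):
    f=least_squares(lambda a:np.concatenate([proj(n,[pt(x,r or a[1],a[0])])[0]-q for n,x,q in(('top',.118,T),('side',.118,S1),('side',-.118,S2))]),[.6,.24]);print(r,f.x,f.fun.round(1))
N=np.array([228,59])/3.3333+[200,130]
for r in(.185,):
    f=least_squares(lambda a:np.concatenate([proj('top',[pt(.143,r,a[0],0)])[0]-N,proj('side',[pt(.143,r,a[0],0)])[0]-(np.array([93,238])/3.3333+[180,130])]),[.6]);print('needle',f.x,f.fun.round(1))
E
python3 ang.py
```

```text
None [0.5872651  0.24208591] [ 0.1 -0.8 -0.2  0.2 -0.4  0.1]
0.238 [0.59425994 0.24      ] [-1.7 -0.2 -0.9  1.8 -0.7  1.8]
0.241 [0.5892249 0.24     ] [-0.4 -0.6 -0.4  0.6 -0.5  0.6]
0.244 [0.58362043 0.24      ] [ 1.  -1.1  0.1 -0.6 -0.2 -0.7]
needle [0.62018956] [ 0.2 -0.8  0.5 -0.7]
t 9.775 r 0.20518513325194707 ang 0.6406623323987369 needle 0.6339071102867757 xw 0.0015684205028883152 F [ 1.6 -4.3 -2.3] gap 0.01371236011396014 rot [3.106 0.349 0.021]
shift needed [-1.6129539  -3.42544223  4.10888203]
```

```bash
python3 -m creep '[[0,-2.5,-3,0,0,0,0],[0,0,0,0,0,0,0],[0,0,0,0,0,0,0],[0,0,0,0,0,0,0]]' 60
python3 ang.py; sleep 1
python3 -m creep '[[0,0,0,0,0,0,0],[0,0,0,0,0,0,0]]'
python3 ang.py
```

```text
t: 10.28
eef_pos: [0.4465, 0.006, 0.2248]
orientation: [0.994, 0.112, 0.007, 0.009]
contact_force: [1.3, -4.8, -3.1]
finger_gap: 0.0134
t 10.275 r 0.20530417508693677 ang 0.657608042326425 needle 0.6339071102867757 xw 0.0015673588739755495 F [ 1.3 -4.8 -3.1] gap 0.013398534857009542 rot [3.105 0.35  0.021]
shift needed [-1.64568087 -1.47768964  6.98306879]
t: 10.52
eef_pos: [0.4465, 0.006, 0.2247]
orientation: [0.994, 0.112, 0.007, 0.009]
contact_force: [2.1, -4.1, -3.1]
finger_gap: 0.0139
t 10.525 r 0.20530534523841779 ang 0.6573134914337688 needle 0.6339071102867757 xw 0.001566341227718697 F [ 2.1 -4.1 -3.1] gap 0.013856903701200953 rot [3.105 0.349 0.021]
shift needed [-1.64363071 -1.5149187   6.93529007]
```

```bash
python3 -c "
from station import robot
print(robot.finish_job())"
```

```text
the job is handed in; nothing more can be done
None
```

I turned the latch knob clockwise to about 1.2 rad. I then lifted the lid by its handle to the needle's angle and handed the job in at 10.5 s while holding it there; no verdict was reported.

- **Knob:** it was still clicked over, and its tongue clear of the lid, in the last top picture. That was before the final 4 mm lift.
- **Angle:** the needle reads 0.62–0.63 rad. My two lid measurements disagree:
  - the gripper's position gives about 0.64–0.66 rad;
  - the camera gives about 0.605 rad, which is 0.588 rad measured before the final lift plus about 0.02 rad.

  Both are within the 0.08 rad allowed, and they fall on either side of the needle.
- **Hold:** the pose did not drift over the last 0.25 s. The grip was set to 60 N, with a gap of about 14 mm on the 16 mm bar and an outside force of 5–6 N on the tool.
- **Other things:** the needle tip measured the same before and after, to within about 0.014 rad (under 3 mm). In the last pictures the jar looked unmoved and nothing but the fingers touched the lid. I did not measure the other objects again.

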